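# Close a sprung ferrule clamp with locking pliers and hold it with its swing bolt

### The arm

A 6-joint arm with a two-finger parallel gripper is mounted at the origin on the work surface. World frame = base frame: x ahead of the robot, y to its left, z up, the work surface at z = 0. Lengths are in m, angles in rad, forces in N, time in s.
With the tool pointing down it reaches from about 0.35 to 0.775 m from the base axis. Payload 7.3 kg.
Tool frame: the origin (TCP) lies on the centre line of the jaws, within the pads' length; the fingertips stand ahead of it and the grasp point (between the pads) lies 11 mm behind it (robot.nose_length is the z of the fingertips in the tool frame, in m); z points along the fingers, y is the line along which they close (so a half turn about z gives the same grasp; the last joint's range is limited). The gripper opens to 92 mm and grips with 3 to 60 N. Pads are 19 mm wide; open, the fingers measure 130 mm over their backs; the gripper's body (75 mm by 190 mm) begins 47 mm behind the grasp point.
Start: joints at [1.05, 0.342, 1.524, -0, 1.275, -0.146], TCP at [0.192, 0.489, 0.235] pointing down, gripper open.
Joint ranges: [-2.53, 2.53], [-0.77, 2.02], [0.04, 2.7], [-1, 4.14], [0.28, 2.66], [-3.11, 3.11]. Speed limits (rad/s): [2.57, 2.57, 3.14, 3.14, 3.14, 3.14].

### API

Orientations are given as [roll, pitch, yaw] about the fixed x, y, z axes, in that order (R = Rz(yaw) Ry(pitch) Rx(roll)).
In Python, from cell import robot, cams gives the robot as it stands. The module is installed in compiled form; this text tells all that it offers.
- The arm moves only by the tool carry_out, never from a script. Its argument "deltas" is a list of rows, each a list of 7 numbers: the shift along the tool's x, y, z in cm, then the turn, a rotation vector about the tool's x, y, z in rad, then the opening, from 0 (shut) to 1 (fully open). A call has exactly 8 rows; each row shifts and turns the commanded pose from where the row before left it, along the tool's axes as they then stand; what a row does not reach is not made up. A row lasts 1/12 s, in which the tool goes at most 41.7 mm and 7.16 degrees, less where a joint would pass 70% of its speed; a pose out of reach is approached as far as the arm can. A call is refused whole if a number of a shift passes 4.17 or a number of a turn 0.125, either way. A call with a gripper value outside its range is refused whole. The fingers move at their own pace and stop on an object; "force" is the grip in N (left out, the last holds). Time passes only in rows, so rows that do not move let the fingers close, or fill a call up. It gives the time, the measured TCP pose, the force, the opening and the grip force at its end, in the units of the state.
- robot.observe(): the state, without advancing time (a new reading comes with each control period).
- cams.read_camera(name): name is "side" or "top"; returns a dict with "image" (480x640x3 uint8, blue, green, red), "depth" (480x640 float32, m along the optical axis (not along the pixel's ray), 0 where there is no reading), "fx", "fy", "cx", "cy" (pixels), "world_to_cam" (4x4, takes a point from world to camera coordinates). Camera axes: x right, y up, looking along -z (the intrinsics and any distortion apply to the point x, -y, -z); pixel columns grow to the right and rows downward; lengths in m; the calibration is good to about 2 mm. A picture is of the moment at which its call begins.
- robot.hand_in(): hands the job in; it is judged then, once.
The state is a dict: "time": time; "qpos": joint angles; "qvel": joint speeds; "joint_efforts": joint torques, N m; "tool_pos": TCP position; "tool_rot": TCP orientation; "contact_force": force on the tool from outside, world axes, zero at the start; "torque": the same for the moment, N m; "opening": finger opening in m; "grip_force": force on a finger pad.
Only numpy, scipy, OpenCV 4.12 (cv2) and the standard library are available. Lean on these libraries where they do the work, as an engineer would, in place of code of your own. Each camera call takes 0.05 s, during which the arm holds its last target. There are 200 camera calls.

### The job

The clamp that holds the blank cap on the test stand is sprung open by its new gasket: squeeze the handles of the locking pliers until they lock over centre by themselves, swing the clamp's wing-nut bolt fully home into the notch of the other ear, then pull the pliers' release lever so that they spring fully open and the bolt alone holds the clamp shut. The pliers sit a little differently each time, so work by feel: nothing may be forced (about 25 N from a finger is plenty). Leave the other fittings and tools where they are.

Things in the scene. Friction and masses are not known exactly. Their poses are not given: they have to be found in the camera images.
- jig: Test stand, fixed to the bench: dark steel base plate 190 x 300 x 10 mm (x -95..95, y -145..155), origin under it at bench height. All (x,y) and z below are mm in this frame: x across the pliers, y from clamp to handle ends, z up. Locking C-pliers lie level around the tube, mid-height z 75, jaw tips on the clamp's flats, handles to +y.
- tube (a point): Axis of the 38 mm tube with its domed blank cap (top z 89), at (0,-85), z 75. Around it the two-half clamp, 66 mm across, z 65..85: hinge at y -49, half on the +x side fixed, forked ears at y -113..-138, a notch 8 mm high open to -y between the prongs of each.
- rest (a point): Top of the post (y 16..46, x -9..37, z 60; foot to z 66) with a slotted rest for the pliers. In it they sit up to 3.5 degrees either way round the tube: all given for the handles may lie 9 mm sideways at y 60, 14 mm at y 145. Not measured: feel or look. Fixed handle, middle setting: bar x 6..22, y 19..96, z 66..84, adjusting knob 18 mm thick behind it to y 113.
- plier_handle (a joint): Moving handle, bar 13 wide, z 66..84, -x side; rad: 0 sprung open, ~0.43 dead centre, 0.47..0.51 locked, then solid. Centre line open: (-23,55) (-47,82) (-66,109) (-93,147); locked, roughly: (-6,51) (-18,85) (-26,117) (-37,162). At y 60 it takes up to 14..22 N towards the fixed handle, falling to nothing at centre; then it snaps on to its stop and stays.
- release_lever (a joint): Release lever, strip 5 thick, z 69..81, on the inner side of the moving handle; rad: 0 rest, up to 0.3 as the tail is pulled to -x. Tail end, pliers locked: about x -7, y 136..156, 25 mm inside the handle; clear on its +x side beyond y 115. Pulling it 15..25 mm with 2..5 N breaks the lock; the handle then springs open 50 mm at y 145 by itself.
- bolt_pin (a point): Centre of the swing bolt's hinge pin in the fixed ear, at (9,-132.5,75); vertical axis.
- nut (a point): Centre of the wing nut on the swing bolt, 35 mm from the pin: collar 17 mm across nearest the ear, hub 13 mm, two wings 4 thick standing up and down to 18 mm from the bolt's axis; bolt 6.4 mm thick, ends 49 mm from the pin.
- swing_bolt (a joint): Level swing of the bolt about its pin, rad: 0 fully out (to -y and a little +x), starts at 0..0.6, home at 1.82: pointing to -x, in the notch of the moving ear, nut outside that ear, against a solid stop. Stays where left; about 1 N at the nut moves it. The nut passes the moving ear only while the pliers are locked.
- clamp_half (a joint): The clamp's moving half (-x side), angle in rad about its hinge: 0 sprung fully open by the gasket, 0.13 to 0.19 when the pliers are locked, about 0.11 when the bolt alone holds it.
- ferrule_a: Loose tube ferrule standing on the base plate, 50 mm across, 28 high; origin at its foot. Leave alone.
- ferrule_b: Small loose ferrule standing on the base plate, 37 mm across, 22 high; origin at its foot. Leave alone.
- gasket: Loose white gasket ring lying on the base plate, 51 mm across, 6 high; origin at its foot. Leave alone.
- reducer: Loose cone-shaped tube reducer on the bench, 60 mm across, 62 high; origin at its foot. Leave alone.
- ball_valve: Loose ball valve with a flat lever on the bench, 85 mm long, 63 high, lever along its +x; origin under its middle. Leave alone.
- blank_flange: Loose blank flange lying on the bench, 90 mm across, 10 high; origin at its foot. Leave alone.
- spanner: Loose spanner lying on the bench along its own x, 170 mm long, 8 high; origin under its middle. Leave alone.

How it is judged:
On the way, in this order (a step that is already met when the one before it is completed fails the run):
1. the pliers are squeezed over centre and locked (value of joint plier_handle above 0.455 rad), for 0.3 s.
2. with the pliers locked, the swing bolt is home in the notch (value of joint plier_handle above 0.455 rad and value of joint swing_bolt above 1.74 rad), for 0.3 s.
3. the release lever is pulled while the pliers are still locked (value of joint plier_handle above 0.43 rad and value of joint release_lever above 0.05 rad).
At the end, for the whole second after the job is handed in: the pliers are open (handle joint below 0.06 rad), the swing bolt is home (within 0.08 rad of its stop) and the clamp's moving half is held shut by it (joint above 0.07 rad) (value of joint plier_handle below 0.06 rad and value of joint swing_bolt above 1.74 rad and value of joint clamp_half above 0.07 rad); the robot touches nothing.
It fails at once if the fingers force the stand, clamp or bolt (over 40 N) or the pliers (over 60 N, both fingers added up) (contact force between the fingers and jig above 40 N or contact force between the fingers and pliers above 60 N).
It fails at once if a bystander is shifted (distance of any of ferrule_a, ferrule_b, reducer, ball_valve, spanner, blank_flange, gasket from where it was at the start of the episode above 0.02 m).
It also fails if it takes over 72 s, if anything falls off the work surface, if the arm or the gripper's body presses on something with over 40 N, if the wrist force passes 120 N, or if a joint passes its speed limit or range.

## Working session

There is one attempt and no reset: what is moved stays moved. The work goes in short steps, Python scripts to look and compute and a tool call to move; the robot and the scene stay as the last step left them, time stands still between calls to the robot, and variables do not carry over. Pictures are saved under pics/ and viewed, at most 10 in all, crops included, and the job is handed in when it is done.

Besides the shell and the picture viewer there is one more tool, called after "Request:" in YAML: its name, and indented under it one key for each argument. carry_out: Moves the arm, as the interface text tells. Its arguments: {"type":"object","properties":{"deltas":{"type":"array","items":{"type":"array","items":{"type":"number"}}},"force":{"type":"number"}},"required":["deltas"]}

```bash
mkdir -p pics; ls; python3 - <<'E'
from cell import robot, cams
import cv2,numpy as np
print(robot.observe(), robot.nose_length)
for n in("top","side"):
    d=cams.read_camera(n); cv2.imwrite(f"pics/{n}0.png",d["image"]); print(n,d["fx"],d["fy"],d["cx"],d["cy"],d["world_to_cam"].round(4).tolist(),[k for k in d])
E
```

```text
pics
{'time': 0.0, 'qpos': array([ 1.04999590e+00,  3.42719662e-01,  1.52502006e+00, -5.44876151e-06,
        1.27536381e+00, -1.46026036e-01]), 'qvel': array([ 1.21086829e-03, -2.46334364e-04, -4.13566655e-04, -6.02419070e-04,
        6.92119040e-05,  9.80546971e-04]), 'joint_efforts': array([-2.07384505e-04, -4.31255150e+01, -2.44218081e+01,  7.17270887e-02,
        5.61798178e-02, -1.41523115e-04]), 'tool_pos': array([0.1919821 , 0.48822372, 0.23404547]), 'tool_rot': array([-3.14009709e+00, -2.14689768e-04,  2.76681969e+00]), 'contact_force': array([-0.33746488,  0.06730039, -0.51933075]), 'torque': array([ 0.03300124,  0.01659408, -0.0182544 ]), 'grip_force': 0.0, 'opening': 0.09187980118889551} 0.008
top 437.09523467081726 437.09523467081726 317.66514186400974 242.0111315664071 [[0.2634, -0.9647, 0.0044, -0.1237], [0.9431, 0.2584, 0.2094, -0.5927], [-0.2032, -0.0511, 0.9778, -0.6232], [0.0, 0.0, 0.0, 1.0]] ['image', 'depth', 'fx', 'fy', 'cx', 'cy', 'world_to_cam']
side 478.18357056638433 478.18357056638433 325.0468169007451 239.74568916055537 [[0.9684, -0.2493, -0.0034, -0.5624], [0.1414, 0.5379, 0.831, -0.1469], [-0.2054, -0.8053, 0.5562, -0.5904], [0.0, 0.0, 0.0, 1.0]] ['image', 'depth', 'fx', 'fy', 'cx', 'cy', 'world_to_cam']
```

View pics/top0.png

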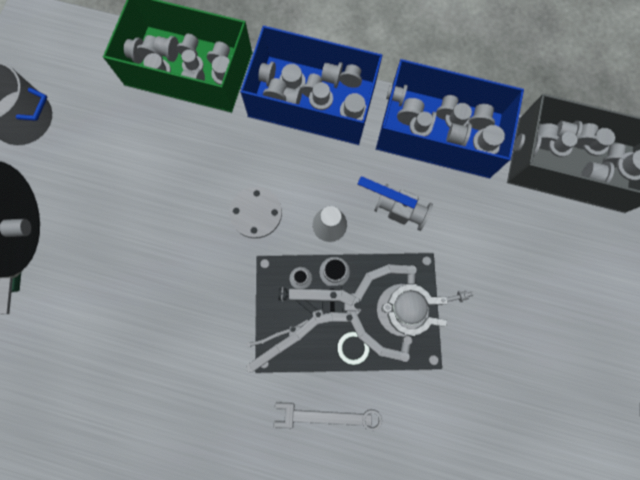

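View pics/side0.png

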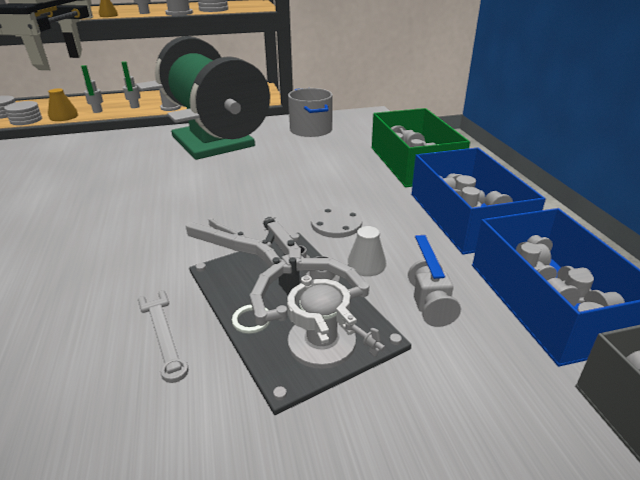

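The top view shows the plate (corners about (257,254), (434,253), (441,371), (256,371)). The clamp is on the right at (410,308), the bolt points right to (468,295), and the open moving handle runs to the lower left, ending at (255,367).

```bash
cat > h.py <<'E'
import numpy as np,cv2
from cell import robot,cams
def cast(d,uv,z):
    W=np.array(d["world_to_cam"]);R=W[:3,:3];c=-R.T@W[:3,3]
    uv=np.atleast_2d(np.asarray(uv,float))
    r=np.c_[(uv[:,0]-d["cx"])/d["fx"],-(uv[:,1]-d["cy"])/d["fy"],-np.ones(len(uv))]@R
    return c+r*((z-c[2])/r[:,2])[:,None]
def proj(d,p):
    W=np.array(d["world_to_cam"]);q=np.atleast_2d(p)@W[:3,:3].T+W[:3,3]
    return np.c_[d["cx"]+d["fx"]*q[:,0]/-q[:,2],d["cy"]-d["fy"]*q[:,1]/-q[:,2]]
E
python3 - <<'E'
from h import *
d=cams.read_camera("top");im=d["image"]
g=im.max(2)
m=(g<95).astype(np.uint8);m[:245]=0;m[380:]=0;m[:,:245]=0;m[:,450:]=0
m=cv2.morphologyEx(m,cv2.MORPH_OPEN,np.ones((3,3)))
m=m*255
c=max(cv2.findContours(m,0,2)[0],key=cv2.contourArea)
ch=cv2.convexHull(c)
print(cv2.approxPolyDP(ch,6,True).ravel())
P=cast(d,ch[:,0],.010)[:,:2]*1000
r=cv2.minAreaRect(P.astype(np.float32));print(r)
print(cv2.boxPoints(r))
cr=im[245:380,245:485];cv2.imwrite("pics/c1.png",cv2.resize(cr,None,fx=3.3,fy=3.3,interpolation=cv2.INTER_CUBIC))
E
```

```text
[433 262 435 296 256 339 258 256 425 253]
((542.3944091796875, -29.099594116210938), (136.43556213378906, 298.08331298828125), 16.774063110351562)
[[ 434.0661    93.91283]
 [ 520.09247 -191.4871 ]
 [ 650.7227  -152.11201]
 [ 564.69635  133.28792]]
```

View pics/c1.png

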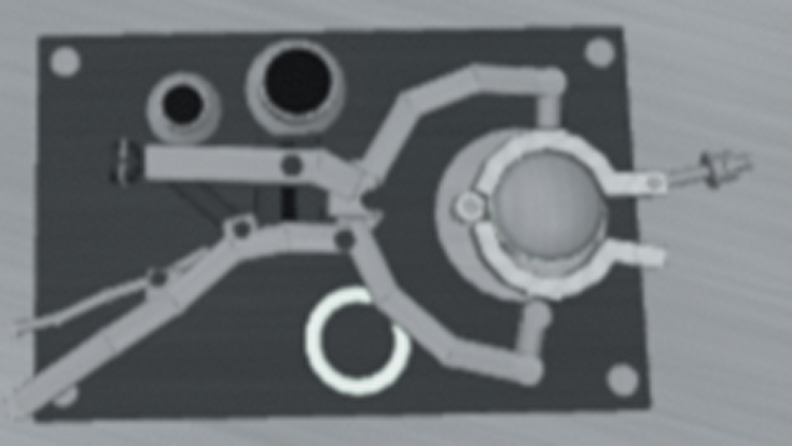

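The crop shows all four plate corners: (40,37), (622,27), (650,408) and (36,420). The wing nut is at (725,168), the bolt pin at (655,183), the handle end at (22,400), the lever tail at (22,327), and the fixed bar runs (148,163)-(290,163).

```bash
cat >> h.py <<'E'
def fit(A,B):
    a,b=A-A.mean(0),B-B.mean(0)
    th=np.arctan2((a[:,0]*b[:,1]-a[:,1]*b[:,0]).sum(),(a*b).sum());R=np.array([[np.cos(th),-np.sin(th)],[np.sin(th),np.cos(th)]])
    return th,B.mean(0)-R@A.mean(0),R
E
python3 - <<'E'
from h import *
d=cams.read_camera("top")
u=lambda p:np.array(p,float)/3.3+245-0.35
c=u([(40,37),(622,27),(650,408),(36,420)])
J=np.array([(95,155),(95,-145),(-95,-145),(-95,155)],float)
W=cast(d,c,.010)[:,:2]*1000
th,t,R=fit(J,W);print(th,t,((J@R.T+t)-W).round(1))
f=lambda p,z:((cast(d,u(p),z)[:,:2]*1000-t)@R).round(1)
print("nut",f([(718,170)],.075),"pin",f([(655,183)],.085),"tube",f([(549,205)],.080),"boltend",f([(750,163)],.075),"hinge",f([(470,207)],.085))
print("fixed bar",f([(148,147),(148,180),(280,150),(280,178)],.084))
print("handle edges",f([(22,400),(12,388),(30,412),(110,330),(120,350),(102,318),(170,280),(345,240),(240,230)],.084))
print("lever",f([(22,327),(60,320),(100,300)],.081))
# side view check of plate corners
s=cams.read_camera("side")
Jc=np.c_[(J@R.T+t)/1000,np.full(4,.01)];print(proj(s,Jc).round(0).tolist())
p=np.array([[0,-85],[9,-132.5]])@R.T+t;print(p, proj(s,np.c_[p/1000,[.089,.085]]).round(0))
E
```

```text
0.2847896805982741 [518.39552002 -41.43130954] [[ 0.7  1.7]
 [ 1.5 -1. ]
 [-0.7 -1.9]
 [-1.5  1.1]]
nut [[  14.9 -164.6]] pin [[   8.8 -132.5]] tube [[  0.2 -85.4]] boltend [[  17.8 -179.5]] hinge [[ -0.4 -49. ]]
fixed bar [[29.  94.6]
 [14.3 94.6]
 [26.6 35.1]
 [14.1 35.4]]
handle edges [[-79.8 149.8]
 [-74.7 154.2]
 [-84.9 146.2]
 [-50.9 111.6]
 [-59.5 107.2]
 [-45.7 115.1]
 [-29.9  85.1]
 [-13.8   7.2]
 [ -8.6  53.8]]
lever [[-49.  150.6]
 [-46.3 133.9]
 [-37.9 116.3]]
[[297.0, 232.0], [410.0, 344.0], [271.0, 411.0], [187.0, 267.0]]
[[ 542.27674683 -123.0075745 ]
 [ 564.25962517 -166.06571032]] [[319. 294.]
 [348. 318.]]
```

```bash
cat >> h.py <<'E'
TH=0.2848;T=np.array([518.4,-41.43]);RJ=np.array([[np.cos(TH),-np.sin(TH)],[np.sin(TH),np.cos(TH)]])
def to(x,y,z,pos=None,yaw=None):
    "tool-frame shift (cm) to jig point, for a tool pointing down"
    s=robot.observe();p=s["tool_pos"]*1000 if pos is None else pos;w=s["tool_rot"][2] if yaw is None else yaw
    d=RJ@[x,y]+T-p[:2];c,n=np.cos(w),np.sin(w)
    return np.round([(c*d[0]+n*d[1])/10,(n*d[0]-c*d[1])/10,(p[2]-z)/10],2)
def st():
    s=robot.observe();p=s["tool_pos"]*1000
    print("t",round(s["time"],2),"jig",(RJ.T@(p[:2]-T)).round(1),p[2].round(1),"yaw-jig",round(s["tool_rot"][2]-TH,3),"rot",s["tool_rot"].round(3),"F(jig)",(RJ.T@s["contact_force"][:2]).round(1),s["contact_force"][2].round(1),"open",round(s["opening"]*1000,1),"grip",round(s["grip_force"],1))
E
python3 -c "
from h import *
st();print(to(-7,72,150))"
```

```text
t 0.25 jig [-164.3  600.2] 234.4 yaw-jig 2.482 rot [-3.141 -0.     2.767] F(jig) [-0.6  0.4] 0.2 open 92.1 grip 0.0
[-44.8  -32.1    8.44]
```

Request:
carry_out:
  deltas:
    - [-2.8,-2.0,0.1,0,0,0,1]
    - [-2.8,-2.0,0.1,0,0,0,1]
    - [-2.8,-2.0,0.1,0,0,0,1]
    - [-2.8,-2.0,0.1,0,0,0,1]
    - [-2.8,-2.0,0.1,0,0,0,1]
    - [-2.8,-2.0,0.1,0,0,0,1]
    - [-2.8,-2.0,0.1,0,0,0,1]
    - [-2.8,-2.0,0.1,0,0,0,1]
  force: 10

```text
time: 0.92
tool_pos: [0.3426, 0.2562, 0.2268]
tool_rot: [3.141, 0.0, 2.767]
contact_force: [1.2, -0.6, 0.1]
opening: 0.0915
grip_force: 0.0
```

Request:
carry_out:
  deltas:
    - [-2.8,-2.0,0.9,0,0,0,1]
    - [-2.8,-2.0,0.9,0,0,0,1]
    - [-2.8,-2.0,0.9,0,0,0,1]
    - [-2.8,-2.0,0.9,0,0,0,1]
    - [-2.8,-2.0,0.9,0,0,0,1]
    - [-2.8,-2.0,0.9,0,0,0,1]
    - [-2.8,-2.0,0.9,0,0,0,1]
    - [-2.8,-2.0,0.9,0,0,0,1]

```text
time: 1.58
tool_pos: [0.4926, 0.0251, 0.1543]
tool_rot: [3.141, 0.0, 2.767]
contact_force: [0.6, 0.7, 0.2]
opening: 0.0918
grip_force: 0.0
```

Request:
carry_out:
  deltas:
    - [0,0,0,0,0,0.12,1]
    - [0,0,0,0,0,0.12,1]
    - [0,0,0,0,0,0.12,1]
    - [0,0,0,0,0,0.12,1]
    - [0,0,0,0,0,0.12,1]
    - [0,0,0,0,0,0.12,1]
    - [0,0,0,0,0,0.12,1]
    - [0,0,0,0,0,0.12,1]

```text
time: 2.25
tool_pos: [0.4919, 0.0268, 0.1546]
tool_rot: [-3.141, -0.0, 1.801]
contact_force: [0.4, -0.4, 1.0]
opening: 0.0919
grip_force: 0.0
```

```bash
python3 -c "
from h import *
st();print(to(-7,72,66))"
```

```text
t 2.25 jig [-6.3 72.9] 154.6 yaw-jig 1.516 rot [-3.141 -0.     1.801] F(jig) [ 0.2 -0.5] 1.0 open 91.9 grip 0.0
[-0.1  -0.07  8.86]
```

Request:
carry_out:
  deltas:
    - [0,0,1.3,0,0,0,1]
    - [0,0,1.3,0,0,0,1]
    - [0,0,1.3,0,0,0,1]
    - [0,0,1.3,0,0,0,1]
    - [0,0,1.3,0,0,0,1]
    - [0,0,1.2,0,0,0,1]
    - [0,0,1.1,0,0,0,1]
    - [0,0,0,0,0,0,1]

```text
time: 2.92
tool_pos: [0.4906, 0.0269, 0.0649]
tool_rot: [-3.138, -0.001, 1.807]
contact_force: [-0.1, -0.1, -0.5]
opening: 0.0916
grip_force: 0.0
```

```bash
python3 -c "
from h import *
st()
d=cams.read_camera('top');cv2.imwrite('pics/t2.png',cv2.resize(d['image'][245:380,245:485],None,fx=3.3,fy=3.3,interpolation=cv2.INTER_CUBIC))
s=cams.read_camera('side');cv2.imwrite('pics/s2.png',s['image'][150:420,150:470])"
```

```text
t 2.92 jig [-7.5 73.4] 64.9 yaw-jig 1.522 rot [-3.138e+00 -1.000e-03  1.807e+00] F(jig) [-0.1 -0.1] -0.5 open 91.6 grip 0.0
```

View pics/s2.png

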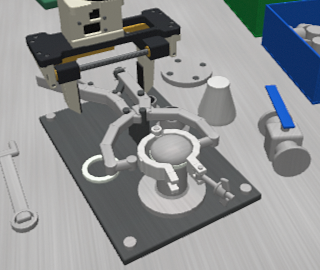

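The side view shows the fingers down on both sides of the handles and clear of them.

Request:
carry_out:
  deltas:
    - [0,0,0,0,0,0,0.9]
    - [0,0,0,0,0,0,0.88]
    - [0,0,0,0,0,0,0.86]
    - [0,0,0,0,0,0,0.84]
    - [0,0,0,0,0,0,0.82]
    - [0,0,0,0,0,0,0.8]
    - [0,0,0,0,0,0,0.8]
    - [0,0,0,0,0,0,0.8]
  force: 22

```text
time: 3.68
tool_pos: [0.4913, 0.0268, 0.0667]
tool_rot: [-3.14, -0.0, 1.807]
contact_force: [-5.4, -1.5, 2.4]
opening: 0.0739
grip_force: 5.4
```

```bash
python3 -c "
from h import *
st()"
```

```text
t 3.68 jig [-6.8 73.1] 66.7 yaw-jig 1.522 rot [-3.14  -0.     1.807] F(jig) [-5.6  0.1] 2.4 open 73.9 grip 5.4
```

Request:
carry_out:
  deltas:
    - [0,0.09,0,0,0,0,0.78]
    - [0,0.09,0,0,0,0,0.76]
    - [0,0.09,0,0,0,0,0.74]
    - [0,0.09,0,0,0,0,0.72]
    - [0,0.09,0,0,0,0,0.7]
    - [0,0.09,0,0,0,0,0.68]
    - [0,0,0,0,0,0,0.68]
    - [0,0,0,0,0,0,0.68]

```text
time: 4.35
tool_pos: [0.4966, 0.0282, 0.0666]
tool_rot: [-3.14, -0.001, 1.806]
contact_force: [-5.3, -0.2, 3.1]
opening: 0.0625
grip_force: 9.3
```

```bash
python3 -c "
from h import *
st()"
```

```text
t 4.35 jig [-1.4 72.9] 66.6 yaw-jig 1.522 rot [-3.140e+00 -1.000e-03  1.806e+00] F(jig) [-5.2  1.3] 3.1 open 62.5 grip 9.3
```

Request:
carry_out:
  deltas:
    - [0,0.09,0,0,0,0,0.66]
    - [0,0.09,0,0,0,0,0.64]
    - [0,0.09,0,0,0,0,0.62]
    - [0,0.09,0,0,0,0,0.6]
    - [0,0.09,0,0,0,0,0.58]
    - [0,0.09,0,0,0,0,0.56]
    - [0,0,0,0,0,0,0.56]
    - [0,0,0,0,0,0,0.56]

```text
time: 5.02
tool_pos: [0.5034, 0.0293, 0.067]
tool_rot: [3.14, 0.0, 1.807]
contact_force: [-0.5, 0.9, -0.4]
opening: 0.0516
grip_force: 0.0
```

```bash
python3 -c "
from h import *
st()"
```

```text
t 5.02 jig [ 5.5 72.1] 67.0 yaw-jig 1.522 rot [3.14  0.    1.807] F(jig) [-0.2  1. ] -0.4 open 51.6 grip 0.0
```

Request:
carry_out:
  deltas:
    - [0,0.05,0,0,0,0,0.54]
    - [0,0.05,0,0,0,0,0.53]
    - [0,0.05,0,0,0,0,0.52]
    - [0,0.05,0,0,0,0,0.51]
    - [0,0.05,0,0,0,0,0.5]
    - [0,0.05,0,0,0,0,0.49]
    - [0,0,0,0,0,0,0.49]
    - [0,0,0,0,0,0,0.49]

```text
time: 5.68
tool_pos: [0.5051, 0.03, 0.0667]
tool_rot: [-3.141, -0.0, 1.807]
contact_force: [-2.9, -0.5, 0.7]
opening: 0.045
grip_force: 15.4
```

```bash
python3 -c "
from h import *
st()
d=cams.read_camera('top');cv2.imwrite('pics/t3.png',cv2.resize(d['image'][245:380,245:485],None,fx=3.3,fy=3.3,interpolation=cv2.INTER_CUBIC))"
```

```text
t 5.68 jig [ 7.3 72.3] 66.7 yaw-jig 1.522 rot [-3.141 -0.     1.807] F(jig) [-2.9  0.4] 0.7 open 45.0 grip 15.4
```

View pics/t3.png

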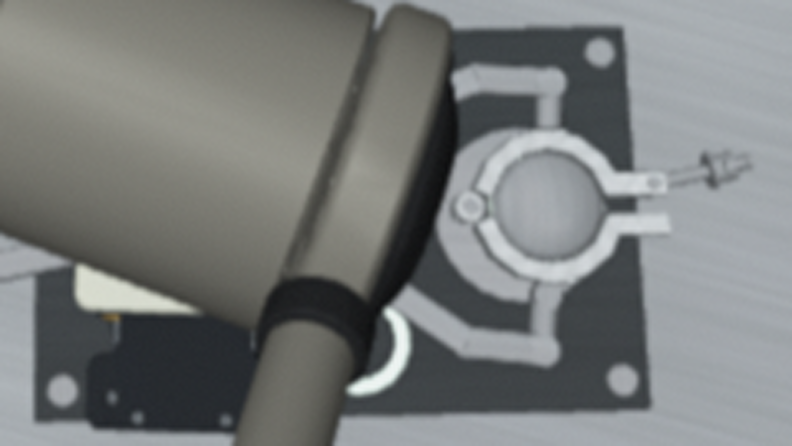

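The top view shows the clamp pulled shut (moving ear now at (640,222)) and the handle on its stop. I'll open the fingers and lift, then go to the bolt.

Request:
carry_out:
  deltas:
    - [0,0,0,0,0,0,0.6]
    - [0,0,0,0,0,0,0.7]
    - [0,0,0,0,0,0,0.7]
    - [0,0,-2,0,0,0,0.7]
    - [0,0,-2.5,0,0,0,0.7]
    - [0,0,-2.5,0,0,0,0.7]
    - [0,0,0,0,0,0,0]
    - [0,0,0,0,0,0,0]

```text
time: 6.4
tool_pos: [0.5064, 0.03, 0.138]
tool_rot: [3.138, 0.001, 1.807]
contact_force: [-1.4, -0.4, 0.0]
opening: 0.0556
grip_force: 0.0
```

```bash
python3 -c "
from h import *
st();print(to(42,-172,136))"
```

```text
t 6.4 jig [ 8.6 71.9] 138.0 yaw-jig 1.522 rot [3.138e+00 1.000e-03 1.807e+00] F(jig) [-1.4 -0. ] 0.0 open 55.6 grip 0.0
[-24.2    4.53   0.2 ]
```

Request:
carry_out:
  deltas:
    - [-3.1,0.6,0,0,0,0,0]
    - [-3.1,0.6,0,0,0,0,0]
    - [-3.1,0.6,0,0,0,0,0]
    - [-3.1,0.6,0,0,0,0,0]
    - [-3.1,0.6,0,0,0,0,0]
    - [-3.1,0.6,0,0,0,0,0]
    - [-3.1,0.6,0,0,0,0,0]
    - [-3.1,0.6,0,0,0,0,0]

```text
time: 7.07
tool_pos: [0.6099, -0.2011, 0.1349]
tool_rot: [-3.14, -0.002, 1.807]
contact_force: [1.7, 0.2, 0.4]
opening: 0.0028
grip_force: 0.0
```

Request:
carry_out:
  deltas:
    - [0,0,0,0,0,0.118,0]
    - [0,0,0,0,0,0.118,0]
    - [0,0,0,0,0,0.118,0]
    - [0,0,0,0,0,0.118,0]
    - [0,0,0,0,0,0.118,0]
    - [0,0,0,0,0,0.118,0]
    - [0,0,0,0,0,0.118,0]
    - [0,0,0,0,0,0.118,0]

```text
time: 7.73
tool_pos: [0.6095, -0.1996, 0.1349]
tool_rot: [-3.139, 0.0, 0.857]
contact_force: [-0.5, 0.5, -0.3]
opening: 0.0007
grip_force: 0.0
```

Request:
carry_out:
  deltas:
    - [0,0,0,0,0,0.118,0]
    - [0,0,0,0,0,0.118,0]
    - [0,0,0,0,0,0.118,0]
    - [0,0,0,0,0,0.118,0]
    - [0,0,0,0,0,0.106,0]
    - [0,0,0,0,0,0,0]
    - [0,0,0,0,0,0,0]
    - [0,0,0,0,0,0,0]

```text
time: 8.4
tool_pos: [0.6097, -0.1997, 0.1358]
tool_rot: [-3.141, 0.001, 0.288]
contact_force: [0.3, -0.4, -0.1]
opening: 0.0007
grip_force: 0.0
```

```bash
python3 -c "
from h import *
st();print(to(42,-180,70))
d=cams.read_camera('top');cv2.imwrite('pics/t4.png',cv2.resize(d['image'][245:380,245:485],None,fx=3.3,fy=3.3,interpolation=cv2.INTER_CUBIC))"
```

```text
t 8.4 jig [  43.2 -177.6] 135.8 yaw-jig 0.003 rot [-3.141e+00  1.000e-03  2.880e-01] F(jig) [ 0.2 -0.5] -0.1 open 0.7 grip 0.0
[-0.12  0.24  6.58]
```

View pics/t4.png

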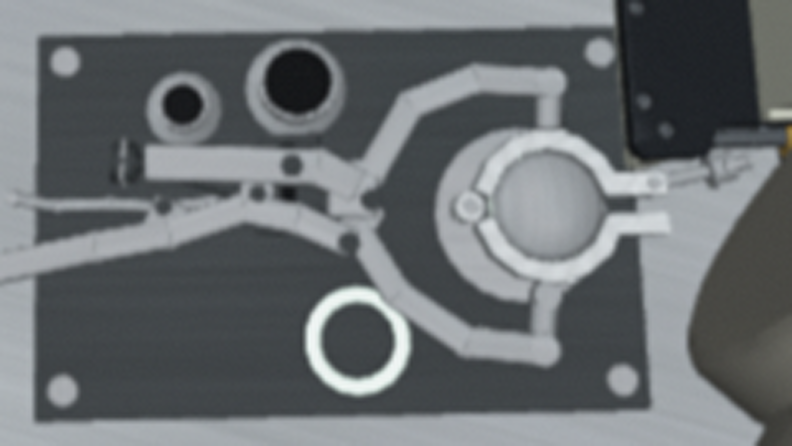

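The pliers are locked: the handle is straight at the left, with the lever tail at (20,200) and the bolt still pointing right to (745,163).

Request:
carry_out:
  deltas:
    - [0,0.2,1,0,0,0,0]
    - [0,0,1,0,0,0,0]
    - [0,0,1,0,0,0,0]
    - [0,0,1,0,0,0,0]
    - [0,0,1,0,0,0,0]
    - [0,0,1,0,0,0,0]
    - [0,0,0.6,0,0,0,0]
    - [0,0,0,0,0,0,0]

```text
time: 9.12
tool_pos: [0.6097, -0.2014, 0.0686]
tool_rot: [-3.139, 0.002, 0.285]
contact_force: [0.1, 0.3, -0.4]
opening: 0.0006
grip_force: 0.0
```

Request:
carry_out:
  deltas:
    - [-0.4,0,0,0,0,0,0]
    - [-0.4,0,0,0,0,0,0]
    - [-0.4,0,0,0,0,0,0]
    - [-0.4,0,0,0,0,0,0]
    - [-0.4,0,0,0,0,0,0]
    - [-0.4,0,0,0,0,0,0]
    - [-0.4,0,0,0,0,0,0]
    - [-0.4,0,0,0,0,0,0]

```text
time: 9.78
tool_pos: [0.5796, -0.2112, 0.0711]
tool_rot: [3.141, -0.001, 0.285]
contact_force: [1.7, -1.2, -0.2]
opening: 0.0005
grip_force: 0.9
```

```bash
python3 -c "
from h import *
st()
from h import *
d=cams.read_camera('top');u=np.array([(10,198),(60,206),(100,206)])/3.3+244.65
print(((cast(d,u,.081)[:,:2]*1000-T)@RJ).round(1))"
```

```text
t 9.78 jig [  11.1 -180.1] 71.1 yaw-jig -0.0 rot [ 3.141e+00 -1.000e-03  2.850e-01] F(jig) [ 1.3 -1.6] -0.2 open 0.5 grip 0.9
[[  7.6 156.8]
 [  3.6 134.3]
 [  3.3 116.4]]
```

Contact with the bolt is light. I'll continue in -x.

Request:
carry_out:
  deltas:
    - [-0.45,0,0,0,0,0,0]
    - [-0.45,0,0,0,0,0,0]
    - [-0.45,0,0,0,0,0,0]
    - [-0.45,0,0,0,0,0,0]
    - [-0.45,0,0,0,0,0,0]
    - [-0.45,0,0,0,0,0,0]
    - [-0.45,0,0,0,0,0,0]
    - [-0.45,0,0,0,0,0,0]

```text
time: 10.5
tool_pos: [0.5447, -0.2211, 0.0706]
tool_rot: [-3.141, 0.0, 0.285]
contact_force: [0.0, -1.2, 0.7]
opening: 0.0004
grip_force: 0.2
```

Request:
carry_out:
  deltas:
    - [-0.3,-0.2,0,0,0,0,0]
    - [-0.3,-0.2,0,0,0,0,0]
    - [-0.1,-0.2,0,0,0,0,0]
    - [0,-0.2,0,0,0,0,0]
    - [0,-0.2,0,0,0,0,0]
    - [0,-0.2,0,0,0,0,0]
    - [0,-0.1,0,0,0,0,0]
    - [0,-0.1,0,0,0,0,0]

```text
time: 11.17
tool_pos: [0.5347, -0.2092, 0.0707]
tool_rot: [-3.142, -0.0, 0.285]
contact_force: [-0.2, -1.4, 0.2]
opening: 0.0007
grip_force: 0.7
```

```bash
python3 -c "
from h import *
st()"
```

```text
t 11.17 jig [ -31.5 -165.6] 70.7 yaw-jig 0.0 rot [-3.142 -0.     0.285] F(jig) [-0.6 -1.3] 0.2 open 0.7 grip 0.7
```

Request:
carry_out:
  deltas:
    - [0,-0.1,0,0,0,0,0]
    - [0,-0.1,0,0,0,0,0]
    - [0,-0.1,0,0,0,0,0]
    - [0,-0.1,0,0,0,0,0]
    - [0,-0.1,0,0,0,0,0]
    - [0,-0.1,0,0,0,0,0]
    - [0,0,0,0,0,0,0]
    - [0,0,0,0,0,0,0]

```text
time: 11.83
tool_pos: [0.533, -0.2035, 0.0707]
tool_rot: [-3.141, -0.0, 0.285]
contact_force: [-0.1, -0.7, -0.2]
opening: 0.0004
grip_force: 0.2
```

```bash
python3 -c "
from h import *
st()"
```

```text
t 11.83 jig [ -31.5 -159.6] 70.7 yaw-jig 0.0 rot [-3.141 -0.     0.285] F(jig) [-0.3 -0.7] -0.2 open 0.4 grip 0.2
```

Request:
carry_out:
  deltas:
    - [0,-0.05,0,0,0,0,0]
    - [0,-0.05,0,0,0,0,0]
    - [0,-0.05,0,0,0,0,0]
    - [0,-0.05,0,0,0,0,0]
    - [0,-0.05,0,0,0,0,0]
    - [0,-0.05,0,0,0,0,0]
    - [0,0,0,0,0,0,0]
    - [0,0,0,0,0,0,0]

```text
time: 12.5
tool_pos: [0.532, -0.2008, 0.0707]
tool_rot: [-3.141, 0.0, 0.285]
contact_force: [-1.0, -1.0, -0.4]
opening: 0.0004
grip_force: 0.9
```

```bash
python3 -c "
from h import *
st()"
```

```text
t 12.5 jig [ -31.7 -156.8] 70.7 yaw-jig -0.0 rot [-3.141  0.     0.285] F(jig) [-1.2 -0.7] -0.4 open 0.4 grip 0.9
```

Request:
carry_out:
  deltas:
    - [0,-0.05,0,0,0,0,0]
    - [0,-0.05,0,0,0,0,0]
    - [0,-0.05,0,0,0,0,0]
    - [0,-0.05,0,0,0,0,0]
    - [0,-0.05,0,0,0,0,0]
    - [0,-0.05,0,0,0,0,0]
    - [0,0,0,0,0,0,0]
    - [0,0,0,0,0,0,0]

```text
time: 13.17
tool_pos: [0.5318, -0.2, 0.071]
tool_rot: [3.138, -0.001, 0.285]
contact_force: [-1.2, -9.4, -2.2]
opening: 0.0004
grip_force: 5.2
```

```bash
python3 -c "
from h import *
st()
d=cams.read_camera('side');cv2.imwrite('pics/s5.png',cv2.resize(d['image'][240:400,240:440],None,fx=3.5,fy=3.5,interpolation=cv2.INTER_CUBIC))"
```

```text
t 13.17 jig [ -31.7 -156. ] 71.0 yaw-jig -0.0 rot [ 3.138e+00 -1.000e-03  2.850e-01] F(jig) [-3.7 -8.7] -2.2 open 0.4 grip 5.2
```

View pics/s5.png

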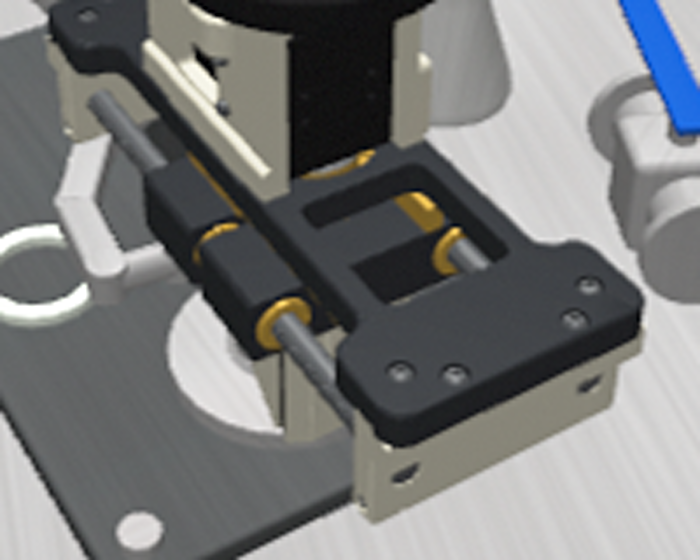

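The gripper hides the bolt in this view. I'll back off, lift and go towards the lever, then look.

Request:
carry_out:
  deltas:
    - [0,0.2,0,0,0,0,0]
    - [0,0.6,0,0,0,0,0]
    - [0,0.8,-1,0,0,0,0]
    - [0,0,-2,0,0,0,0]
    - [0,0,-2.5,0,0,0,0]
    - [0,0,-2.5,0,0,0,0]
    - [0,0,0,0,0,0,0]
    - [0,0,0,0,0,0,0]

```text
time: 13.88
tool_pos: [0.5368, -0.2134, 0.1521]
tool_rot: [3.14, -0.003, 0.285]
contact_force: [-0.2, 0.5, -1.0]
opening: 0.0003
grip_force: 0.0
```

Request:
carry_out:
  deltas:
    - [0.7,-4,0,0,0,0,0]
    - [0.7,-4,0,0,0,0,0]
    - [0.7,-4,0,0,0,0,0]
    - [0.7,-4,0,0,0,0,0]
    - [0.7,-4,0,0,0,0,0]
    - [0.7,-4,0,0,0,0,0]
    - [0.7,-4,0,0,0,0,0]
    - [0.7,-4,0,0,0,0,0]

```text
time: 14.55
tool_pos: [0.4983, 0.1116, 0.1495]
tool_rot: [-3.141, 0.002, 0.285]
contact_force: [2.0, -0.4, -1.0]
opening: 0.0005
grip_force: 0.0
```

```bash
python3 -c "
from h import *
st();print(to(24,146,68))
d=cams.read_camera('top');a=cv2.resize(d['image'][245:380,345:485],None,fx=3,fy=3,interpolation=cv2.INTER_CUBIC)
d=cams.read_camera('side');b=cv2.resize(d['image'][265:400,250:370],None,fx=3,fy=3,interpolation=cv2.INTER_CUBIC)
cv2.imwrite('pics/b6.png',np.hstack([a,b]))"
```

```text
t 14.55 jig [ 23.7 152.5] 149.5 yaw-jig -0.0 rot [-3.141e+00  2.000e-03  2.850e-01] F(jig) [ 1.8 -0.9] -1.0 open 0.5 grip 0.0
[0.03 0.65 8.15]
```

View pics/b6.png

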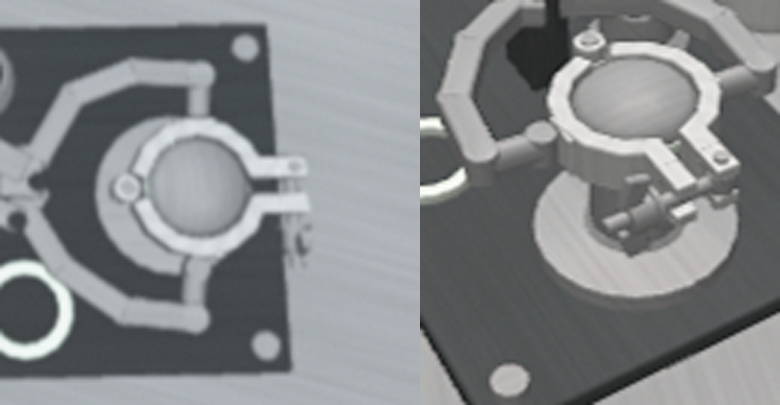

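The bolt lies in the notch, with its nut outside the moving ear at (302,238) in the top view. A quick angle check follows.

```bash
python3 -c "
from h import *
d=cams.read_camera('top')
u=lambda p:np.array(p)/3+[344.67,244.67]
f=lambda p,z:((cast(d,u(p),z)[:,:2]*1000-T)@RJ).round(1)
print(f([(294,166)],.085),f([(302,238),(294,262),(302,185)],.075))
s=cams.read_camera('side');
for y in(-132.5,-137,-142):
  w=RJ@[-40,y]+T; q=proj(s,[[w[0]/1000,w[1]/1000,.075]])[0]; print(y,((q-[250,265])*3+[420,0]).round())
"
```

```text
[[   8.9 -131.8]] [[ -25.8 -135.9]
 [ -37.3 -131. ]
 [   0.2 -138. ]]
-132.5 [598. 228.]
-137 [604. 236.]
-142 [611. 246.]
```

The bolt is home. Next I'll descend beside the lever tail.

Request:
carry_out:
  deltas:
    - [0.1,0.3,1,0,0,0,0]
    - [0,0.3,1.2,0,0,0,0]
    - [0,0,1.2,0,0,0,0]
    - [0,0,1.2,0,0,0,0]
    - [0,0,1.2,0,0,0,0]
    - [0,0,1.2,0,0,0,0]
    - [0,0,1.1,0,0,0,0]
    - [0,0,0,0,0,0,0]

```text
time: 15.42
tool_pos: [0.5009, 0.102, 0.0668]
tool_rot: [-3.14, 0.005, 0.282]
contact_force: [-0.3, -0.6, -0.7]
opening: 0.0008
grip_force: 0.0
```

Request:
carry_out:
  deltas:
    - [-0.2,0,0,0,0,0,0]
    - [-0.2,0,0,0,0,0,0]
    - [-0.2,0,0,0,0,0,0]
    - [-0.2,0,0,0,0,0,0]
    - [-0.2,0,0,0,0,0,0]
    - [-0.2,0,0,0,0,0,0]
    - [0,0,0,0,0,0,0]
    - [0,0,0,0,0,0,0]

```text
time: 16.08
tool_pos: [0.4912, 0.1007, 0.0701]
tool_rot: [3.141, -0.001, 0.285]
contact_force: [2.5, -1.0, 0.9]
opening: 0.0007
grip_force: 1.1
```

```bash
python3 -c "
from h import *
st()"
```

```text
t 16.08 jig [ 13.8 144. ] 70.1 yaw-jig 0.0 rot [ 3.141e+00 -1.000e-03  2.850e-01] F(jig) [ 2.1 -1.7] 0.9 open 0.7 grip 1.1
```

Touching the lever lightly. I'll pull on, 2 mm per row.

Request:
carry_out:
  deltas:
    - [-0.2,0,0,0,0,0,0]
    - [-0.2,0,0,0,0,0,0]
    - [-0.2,0,0,0,0,0,0]
    - [-0.2,0,0,0,0,0,0]
    - [-0.2,0,0,0,0,0,0]
    - [-0.2,0,0,0,0,0,0]
    - [0,0,0,0,0,0,0]
    - [0,0,0,0,0,0,0]

```text
time: 16.75
tool_pos: [0.4784, 0.0973, 0.0694]
tool_rot: [-3.141, 0.002, 0.285]
contact_force: [0.4, -0.2, 0.3]
opening: 0.0003
grip_force: 0.0
```

Request:
carry_out:
  deltas:
    - [-0.15,0,0,0,0,0,0]
    - [-0.15,0,0,0,0,0,0]
    - [-0.15,0,0,0,0,0,0]
    - [-0.15,0,0,0,0,0,0]
    - [0,0,0,0,0,0,0]
    - [0,0,0,0,0,0,0]
    - [0,0,0,0,0,0,0]
    - [0,0,0,0,0,0,0]

```text
time: 17.42
tool_pos: [0.4736, 0.0957, 0.0698]
tool_rot: [-3.142, -0.0, 0.285]
contact_force: [0.1, 0.0, 0.6]
opening: 0.0005
grip_force: 0.0
```

```bash
python3 -c "
from h import *
st()"
```

```text
t 17.42 jig [ -4.5 144.2] 69.8 yaw-jig 0.0 rot [-3.142 -0.     0.285] F(jig) [ 0.1 -0. ] 0.6 open 0.5 grip 0.0
```

No force any more, so the pliers have probably sprung open. I'll retreat and look.

Request:
carry_out:
  deltas:
    - [0.5,0,0,0,0,0,0]
    - [0.5,0,-1,0,0,0,0]
    - [0,0,-3,0,0,0,0]
    - [0,0,-3,0,0,0,0]
    - [0,-3.5,-2,0,0,0,0]
    - [0,-3.5,0,0,0,0,0]
    - [0,-3.5,0,0,0,0,0]
    - [0,-3.5,0,0,0,0,0]

```text
time: 18.08
tool_pos: [0.4438, 0.2343, 0.1605]
tool_rot: [-3.141, -0.002, 0.284]
contact_force: [0.4, 0.3, 0.6]
opening: 0.0005
grip_force: 0.0
```

```bash
python3 -c "
from h import *
st()
d=cams.read_camera('top');a=cv2.resize(d['image'][245:380,225:485],None,fx=1.8,fy=1.8,interpolation=cv2.INTER_CUBIC);a=cv2.copyMakeBorder(a,0,405-a.shape[0],0,0,0)
d=cams.read_camera('side');b=cv2.resize(d['image'][265:400,265:370],None,fx=3,fy=3,interpolation=cv2.INTER_CUBIC)
cv2.imwrite('pics/b7.png',np.hstack([a,b]))"
```

```text
t 18.08 jig [  5.8 285.6] 160.5 yaw-jig -0.001 rot [-3.141e+00 -2.000e-03  2.840e-01] F(jig) [0.5 0.2] 0.6 open 0.5 grip 0.0
```

View pics/b7.png

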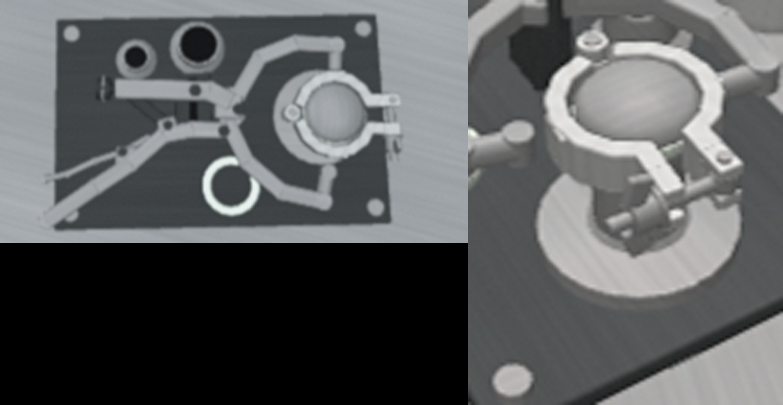

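The handle end is back at its open position (pixel (251,366), as at the start). The bolt is home and its nut bears on the ear.

```bash
python3 -c "
from cell import robot
print(robot.hand_in())"
```

```text
the job is handed in; nothing more can be done
None
```

The pliers were squeezed until they locked, the bolt was swung home, and pulling the lever sprang the pliers open. The last pictures show the bolt alone holding the clamp shut; I handed the job in at about 18 s of the 72 s, and the hand-in gave no verdict.

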